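# Take the wax pot off the heat

## Robot

A 6-joint arm with a two-finger parallel gripper is mounted at the origin on the work surface. World frame = base frame: x ahead of the robot, y to its left, z up, the work surface at z = 0. Lengths are in m, angles in rad, forces in N, time in s.
With the tool pointing down it reaches from about 0.35 to 0.925 m from the base axis. Payload 6.4 kg.
Tool frame: the origin (TCP) lies between the finger pads; the fingertips stand 22 mm ahead of it and the grasp point (between the pads) lies 3 mm ahead of it (env.tips_ahead is the distance from the TCP to the fingertips, in m); z points along the fingers, y is the line along which they close (so a half turn about z gives the same grasp; the last joint's range is limited). The gripper opens to 85 mm and grips with 20 to 120 N. Pads are 22 mm wide; open, the fingers measure 114 mm over their backs; the gripper's body (76 mm by 85 mm) begins 54 mm behind the grasp point. The pads swing forward as they close: fully open they stand 13 mm farther back than shut.
Start: joints at [1.083, 0.245, 1.558, -0, 1.339, -0.174], TCP at [0.201, 0.618, 0.253] pointing down, gripper open.
Joint ranges: [-3.13, 3.13], [-1.02, 2.26], [0.13, 2.54], [-0.95, 4.09], [0.21, 2.88], [-2.74, 2.74]. Speed limits (rad/s): [2.57, 2.57, 3.14, 3.14, 3.14, 3.14].

## Interface

Orientations are given as [roll, pitch, yaw] about the fixed x, y, z axes, in that order (R = Rz(yaw) Ry(pitch) Rx(roll)).
In Python, from cell import env, get_image, calibration, ticket gives the robot as it stands. The module is installed in compiled form; this text tells all that it offers.
- The arm moves only by the tool servo_tool, never from a script. Its argument "plan" is one flat list of numbers, 7 for each row, row after row: the shift along the world's x, y, z in m, then the turn, a rotation vector about the world's x, y, z in degrees, then the gripper's target within -1 to 1 (shut at 1, half-way at 0, fully open at -1). A call has 1 to 12 rows; each row shifts and turns the commanded pose from where the row before left it; what a row does not reach is not made up. A row lasts 1/12 s, in which the tool goes at most 41.7 mm and 7.16 degrees, less where a joint would pass 70% of its speed; a pose out of reach is approached as far as the arm can. A call is refused whole if a number of a shift passes 0.0417 or a number of a turn 7.16, either way. A call with a gripper value outside its range is refused whole. The fingers move at their own pace and stop on an object; "squeeze" is the grip in N (left out, the last holds). Time passes only in rows, so rows that do not move let the fingers close. It gives the time, the measured TCP pose, the force, the opening and the grip force at its end, in the units of the state.
- env.read_state(): the state, without advancing time (a new reading comes with each control period).
- get_image(name): name is "scene" or "top"; returns the picture (384x512x3 uint8, red, green, blue); there is no depth.
- calibration(name): a dict with "fx", "fy", "cx", "cy" (pixels), "pose" (4x4, takes a point from camera to world coordinates). Camera axes: x right, y down, z forward; pixel columns grow to the right and rows downward; lengths in m; the calibration is good to about 2 mm. A picture is of the moment at which its call begins. calibration takes no time and is no camera call.
- ticket.hand_in(): hands the job in; it is judged then, once.
The state is a dict: "time": time; "joint_positions": joint angles; "joint_velocities": joint speeds; "joint_torque": joint torques, N m; "position": TCP position; "orientation": TCP orientation; "ft_force": force on the tool from outside, world axes, zero at the start; "ft_torque": the same for the moment, N m; "finger_gap": opening from 0.0 (shut) to 1.0 (fully open); "grip_force": force on a finger pad.
Only numpy, scipy, OpenCV 4.12 (cv2) and the standard library are available. Lean on these libraries where they do the work, as an engineer would, in place of code of your own. Each camera call takes 0.05 s, during which the arm holds its last target. There are 200 camera calls.

## Task

The red wax pot is hot enough. First take the green jar that stands in the swing of the lever of the pot's ring and stand it upright in the free part of the white jar tray; then turn that lever to off, fully to its stop, and after that lift the pot, keep it level and set it in the middle of the round cork trivet. Keep the bowl's ring switched on, drop nothing, and do not disturb the glass bowl, the other jar, the oil bottle or the blue carton.

Things in the scene. Friction and masses are not known exactly. Their poses are not given: they have to be found in the camera images.
- cooker: fixed steel twin cooker, 340 (x) by 440 (y) by 60 mm high, origin at the centre of its underside; front (-x) faces the robot, +y is left. Two flush black rings, 160 mm, at x = +75, y = +-110 mm; the lever in front of each switches it.
- lever_left (a joint): left lever, flat, black, on the cooker top, turns level about point lever_left_pivot; value = angle counter-clockwise from above. 0 = off: points 0.8 rad to the +y side of the cooker's -x axis, over a blue mark. 1.6 = on (start): 0.8 rad to the -y side, over a red mark. Over-centre spring: snaps to the nearer end from the middle (0.8), stop at each end; 2 to 3 N at the grip moves it.
- lever_right (a joint): right lever, flat, black, on the cooker top, turns level about point lever_right_pivot; value = angle counter-clockwise from above. 0 = off: points 0.8 rad to the +y side of the cooker's -x axis, over a blue mark. 1.6 = on (start): 0.8 rad to the -y side, over a red mark. Over-centre spring: snaps to the nearer end from the middle (0.8), stop at each end; 2 to 3 N at the grip moves it.
- lever_left_grip (a point): middle of the left lever's grip, a block 42 mm long, 18 mm wide, 32 mm high (from 5 to 37 mm above the cooker top), 94 mm from the pivot axis; moves with the lever. The lever ends 115 mm from the axis.
- lever_right_grip (a point): the same for the right lever
- lever_left_pivot (a point): left lever's pivot axis at the height of the cooker top; the hub is 38 mm across and 31 mm high; axes as the cooker's
- lever_right_pivot (a point): the same for the right lever
- wax_pot: red lidded pot, loose, 114 mm diameter, lid top 86 mm high, 0.4 to 0.8 kg, wooden grip on two stays above the lid: a bar 96 mm along the pot's y, 16 mm wide, 18 mm high, its centre 126 mm above the pot's underside (35 mm free below the bar). Origin at the centre of its underside. Starts on either ring.
- bowl: bystander: glass bowl, 136 mm across, 65 mm high, standing on the other ring; origin at the centre of its underside. It tells which ring is not the pot's.
- jar_left: a green glass salve jar with black lid, loose, upright, 62 mm diameter, 70 mm high, 0.12 to 0.26 kg, origin at the centre of its underside; it starts standing on the cooker top in front of the left lever's pivot (about 98 mm from it), in the middle of that lever's swing.
- jar_right: a green glass salve jar with black lid, loose, upright, 62 mm diameter, 70 mm high, 0.12 to 0.26 kg, origin at the centre of its underside; it starts standing on the cooker top in front of the right lever's pivot (about 98 mm from it), in the middle of that lever's swing.
- tray: fixed white open tray, 220 mm (its x) by 110 mm (its y), walls 25 mm high and 4 mm thick, floor 4 mm; origin at the centre of its underside. A jar of the same kind is fixed in it, at x = +68 mm; the rest is free (a jar placed at x = -45 mm, y = 0 stands well clear). On the left or the right of the cooker, turned a little.
- trivet: fixed round cork trivet, 160 mm diameter, 10 mm thick, origin at the centre of its underside; at the other side of the cooker from the tray
- oil_bottle: bystander: amber oil bottle, loose, 64 mm diameter, 190 mm high, on the table beyond the tray or the trivet; origin at the centre of its underside
- carton: bystander: blue carton, loose, 90 by 70 by 60 mm high, beyond the other of the two; origin at the centre of its underside
Mind the look-alikes: they are no part of the job. There is more than one size of the wax_pot; the one meant has the size given above.

How it is judged:
By the outcome, as a careful person would: the job done as asked, in the order asked, and still so for the second after the job is handed in, with the robot touching nothing.
It also fails if it takes over 72 s, if anything falls off the work surface, if the arm or the gripper's body presses on something with over 40 N, if the wrist force passes 120 N, or if a joint passes its speed limit or range.

## Working session

There is one attempt and no reset: what is moved stays moved. The work goes in short steps, Python scripts to look and compute and a tool call to move; the robot and the scene stay as the last step left them, time stands still between calls to the robot, and variables do not carry over. Pictures are saved under pics/ and viewed, at most 10 in all, crops included, and the job is handed in when it is done.

Besides the shell and the picture viewer there is one more tool, called after "Call:" by a JSON object that holds its "name" and its "arguments". servo_tool: Moves the arm, as the interface text tells. Its arguments: {"type":"object","properties":{"plan":{"type":"array"},"squeeze":{"type":"number"}},"required":["plan"]}

```bash
mkdir -p pics; python3 - <<'E'
from cell import env,get_image,calibration
import cv2,numpy as np
for n in("top","scene"):
    cv2.imwrite(f"pics/{n}0.png",cv2.resize(get_image(n),(800,600),interpolation=cv2.INTER_CUBIC)[:,:,::-1])
    c=calibration(n);print(n,c["fx"],c["fy"],c["cx"],c["cy"]);print(np.round(c["pose"],4))
print(env.read_state(),env.tips_ahead)
E
```

```text
top 492.10820227949154 492.10820227949154 248.10452172711197 194.30353161944743
[[-0.0201 -0.9961  0.0863  0.3758]
 [-0.9998  0.0205  0.0038  0.0445]
 [-0.0055 -0.0862 -0.9963  1.5487]
 [ 0.      0.      0.      1.    ]]
scene 400.7579074367428 400.7579074367428 254.67587757067628 190.43752309702325
[[-0.0328  0.6118 -0.7903  1.6107]
 [ 0.9992  0.0031 -0.039   0.1314]
 [-0.0214 -0.791  -0.6115  0.8963]
 [ 0.      0.      0.      1.    ]]
{'time': 0.1, 'joint_positions': array([ 1.08290196e+00,  2.45761185e-01,  1.55890103e+00, -3.90663566e-06,
        1.33871744e+00, -1.74096652e-01]), 'joint_velocities': array([ 0.00040569, -0.0022676 , -0.00259638, -0.00248841,  0.00149938,
        0.00197741]), 'joint_torque': array([ 4.67062891e-04, -4.30671787e+01, -3.27128005e+01, -9.81356879e-05,
        2.86732989e-03, -1.19688178e-05]), 'position': array([0.20040663, 0.61783933, 0.25227485]), 'orientation': array([-3.13983201e+00, -3.05798698e-04,  2.82779557e+00]), 'ft_force': array([ 0.24366006, -0.44709231, -0.55655529]), 'ft_torque': array([-0.03169263, -0.01472916, -0.0296088 ]), 'grip_force': 0.0, 'finger_gap': 1.0007353421748002} 0.022
```

View pics/top0.png

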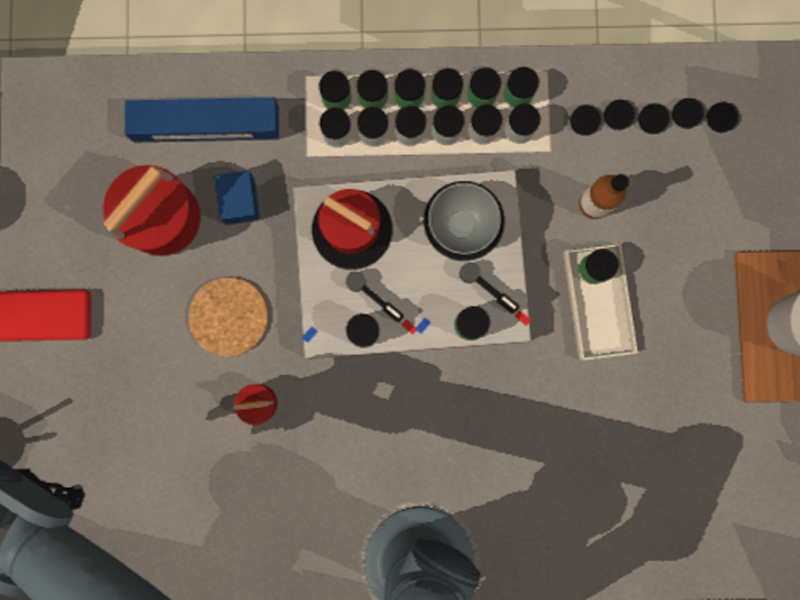

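View pics/scene0.png

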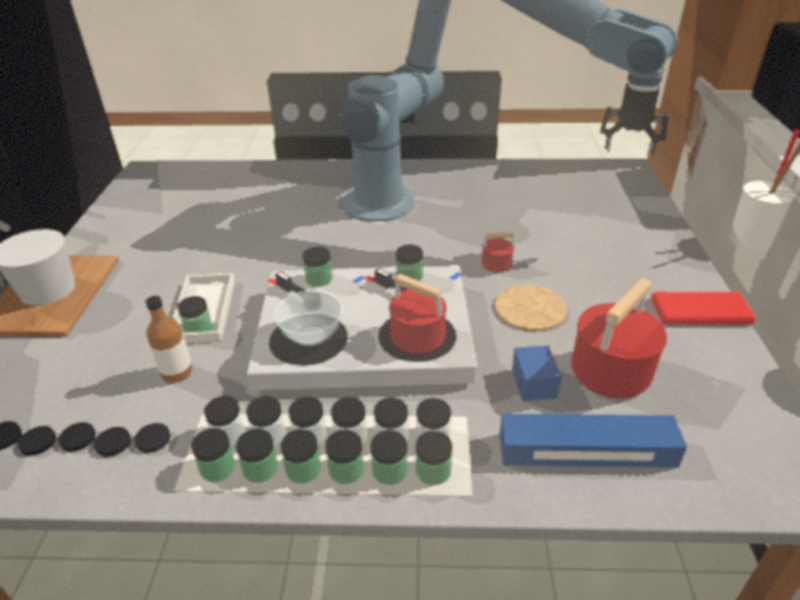

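The top view shows the pot on the left ring at about (350,225) and the jar in the left lever's swing at (362,331). The trivet is on the left at (228,317), the tray on the right at (601,302), and the bowl on the right ring. I'll measure these from a zoomed crop.

```bash
cat > h.py <<'E'
import numpy as np,cv2
from cell import env,get_image,calibration
def w(u,v,z,n="top"):
    c=calibration(n);P=np.array(c["pose"]);d=P[:3,:3]@[(u-c["cx"])/c["fx"],(v-c["cy"])/c["fy"],1]
    return P[:3,3]+d*(z-P[2,3])/d[2]
def p(X,n="top"):
    c=calibration(n);P=np.array(c["pose"]);q=P[:3,:3].T@(np.array(X)-P[:3,3])
    return q[0]/q[2]*c["fx"]+c["cx"],q[1]/q[2]*c["fy"]+c["cy"]
E
python3 - <<'E'
from h import *
s=.64
f=lambda u,v,z:w((u+.5)*s-.5,(v+.5)*s-.5,z)
im=get_image("top");hsv=cv2.cvtColor(im,cv2.COLOR_RGB2HSV)
def blob(mask,box,name,z):
    x0,y0,x1,y1=[int(b*s) for b in box];m=np.zeros(mask.shape,np.uint8);m[y0:y1,x0:x1]=mask[y0:y1,x0:x1]
    c=max(cv2.findContours(m,0,1)[0],key=cv2.contourArea)
    (cx,cy),r=cv2.minEnclosingCircle(c);R=cv2.minAreaRect(c)
    M=cv2.moments(c)
    print(name,"cent",np.round(w(M['m10']/M['m00'],M['m01']/M['m00'],z),4),"circ",np.round(w(cx,cy,z),4),round(r,1),"rect",[np.round(w(*q,z)[:2],4).tolist() for q in cv2.boxPoints(R)])
H,S,V=[hsv[...,i].astype(int) for i in range(3)]
blob(((V<60)).astype(np.uint8),(335,310,385,352),"jarL lid",.13)
blob(((H>8)&(H<22)&(S>90)&(V>120)).astype(np.uint8),(180,270,276,362),"trivet",.01)
blob(((H>8)&(H<22)&(S>60)&(S<190)&(V>150)).astype(np.uint8),(315,190,380,240),"bar",.195)
blob(((H<6)&(S>150)&(V>60)).astype(np.uint8),(310,180,390,265),"lid",.146)
blob((V>165).astype(np.uint8)*(S<60),(285,165,540,362),"cooker",.06)
for n,z,q in(("cooker",.06,[(295,187),(517,170),(531,340),(304,357)]),("tray",.025,[(565,250),(619,244),(637,354),(579,359)]),("hubL",.091,[(355,281)]),("gripL",.097,[(394,313)]),("hubR",.091,[(470,272)])):
    print(n,[np.round(f(*a,z)[:2],4).tolist() for a in q])
c=im[105:250,150:420];cv2.imwrite("pics/crop.png",cv2.resize(c,(800,430),interpolation=cv2.INTER_CUBIC)[:,:,::-1])
E
```

```text
jarL lid cent [0.4516 0.0978 0.13  ] circ [0.4512 0.0975 0.13  ] 10.4 rect [[0.4808, 0.1257], [0.4797, 0.0708], [0.4219, 0.0719], [0.423, 0.1266]]
trivet cent [0.4901 0.3735 0.01  ] circ [0.4909 0.3741 0.01  ] 25.6 rect [[0.5689, 0.453], [0.5657, 0.2953], [0.4116, 0.2963], [0.4148, 0.4526]]
bar cent [0.6579 0.1204 0.195 ] circ [0.6603 0.1193 0.195 ] 17.0 rect [[0.6775, 0.1649], [0.6908, 0.1566], [0.6387, 0.0767], [0.6255, 0.085]]
lid cent [0.6505 0.1191 0.146 ] circ [0.653 0.118 0.146] 20.7 rect [[0.7133, 0.1763], [0.7109, 0.0632], [0.5938, 0.0654], [0.5962, 0.1777]]
cooker cent [0.4852 0.0781 0.06  ] circ [0.5343 0.0016 0.06  ] 81.0 rect [[0.6414, 0.2255], [0.6618, -0.2139], [0.425, -0.2212], [0.4049, 0.2123]]
cooker [[0.7396, 0.2286], [0.7643, -0.2095], [0.429, -0.225], [0.405, 0.2144]]
tray [[0.6085, -0.3057], [0.6184, -0.414], [0.3983, -0.4394], [0.3908, -0.3246]]
hubL [[0.5472, 0.112]]
gripL [[0.484, 0.0389]]
hubR [[0.5599, -0.1078]]
```

View pics/crop.png

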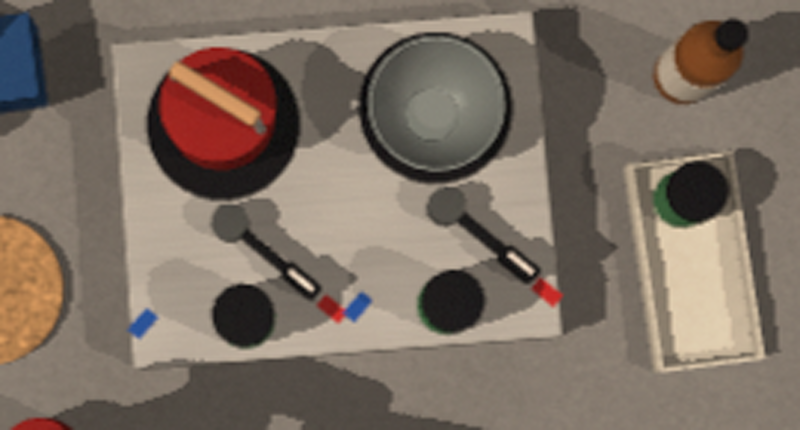

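The crop shows the lever on its red mark, the jar clear of it at crop (243,316), and the tray's free end toward the robot. I'll fly to above the left jar, closing line roughly along the radius from the pivot so the fingers miss the lever.

Call:
{"name": "servo_tool", "arguments": {"plan": [0.0157,-0.0325,0,0,0,-3.07,-1,0.0157,-0.0325,0,0,0,-3.07,-1,0.0157,-0.0325,0,0,0,-3.07,-1,0.0157,-0.0325,0,0,0,-3.07,-1,0.0157,-0.0325,0,0,0,-3.07,-1,0.0157,-0.0325,0,0,0,-3.07,-1,0.0157,-0.0325,0,0,0,-3.07,-1,0.0157,-0.0325,0,0,0,-3.07,-1,0.0157,-0.0325,0,0,0,-3.07,-1,0.0157,-0.0325,0,0,0,-3.07,-1,0.0157,-0.0325,0,0,0,-3.07,-1,0.0157,-0.0325,0,0,0,-3.07,-1], "squeeze": 30}}

```text
time: 1.15
position: [0.3892, 0.2266, 0.2532]
orientation: [3.141, 0.0, 2.182]
ft_force: [0.7, 0.1, 1.1]
finger_gap: 0.997
grip_force: 0.0
```

Call:
{"name": "servo_tool", "arguments": {"plan": [0.0157,-0.0325,0,0,0,-3.07,-1,0.0157,-0.0325,0,0,0,-3.07,-1,0.0157,-0.0325,0,0,0,-3.07,-1,0.0157,-0.0325,0,0,0,-3.07,-1,0,0,0,0,0,0,-1,0,0,0,0,0,0,-1,0,0,0,0,0,0,-1]}}

```text
time: 1.73
position: [0.4515, 0.0985, 0.2529]
orientation: [-3.141, -0.001, 1.971]
ft_force: [-0.2, -0.5, -0.5]
finger_gap: 0.996
grip_force: 0.0
```

Call:
{"name": "servo_tool", "arguments": {"plan": [0,0,-0.025,0,0,0,-1,0,0,-0.025,0,0,0,-1,0,0,-0.025,0,0,0,-1,0,0,-0.025,0,0,0,-1,0,0,-0.02,0,0,0,-1,0,0,-0.015,0,0,0,-1,0,0,-0.013,0,0,0,-1,0,0,0,0,0,0,-1,0,0,0,0,0,0,-1]}}

```text
time: 2.48
position: [0.4509, 0.0994, 0.1049]
orientation: [-3.14, -0.001, 1.973]
ft_force: [1.0, 1.1, -0.8]
finger_gap: 0.997
grip_force: 0.0
```

Call:
{"name": "servo_tool", "arguments": {"plan": [0,0,0,0,0,0,-0.6,0,0,0,0,0,0,-0.5,0,0,0,0,0,0,-0.3,0,0,0,0,0,0,0,0,0,0,0,0,0,1,0,0,0,0,0,0,1,0,0,0,0,0,0,1,0,0,0,0,0,0,1], "squeeze": 30}}

```text
time: 3.15
position: [0.4527, 0.0985, 0.1067]
orientation: [3.139, 0.0, 1.97]
ft_force: [-2.0, 2.8, 7.5]
finger_gap: 0.721
grip_force: 33.3
```

Call:
{"name": "servo_tool", "arguments": {"plan": [0,0,0.01,0,0,0,1,0,0,0.015,0,0,0,1,0,0,0.02,0,0,0,1,0,0,0.025,0,0,0,1,0,0,0.025,0,0,0,1,0,0,0.025,0,0,0,1,0,0,0.02,0,0,0,1,0,0,0.01,0,0,0,1,0,0,0,0,0,0,1,0,0,0,0,0,0,1]}}

```text
time: 3.98
position: [0.4515, 0.0982, 0.2549]
orientation: [-3.141, -0.0, 1.97]
ft_force: [-0.9, -0.4, -2.5]
finger_gap: 0.718
grip_force: 33.6
```

Call:
{"name": "servo_tool", "arguments": {"plan": [0,-0.01,0,0,0,0,1,0,-0.02,0,0,0,0,1,0,-0.025,0,0,0,0,1,0,-0.025,0,0,0,0,1,0,-0.025,0,0,0,0,1,0,-0.025,0,0,0,0,1,0,-0.025,0,0,0,0,1,0,-0.025,0,0,0,0,1,0,-0.025,0,0,0,0,1,0,-0.025,0,0,0,0,1,0,-0.025,0,0,0,0,1,0,-0.025,0,0,0,0,1]}}

```text
time: 4.98
position: [0.4505, -0.1831, 0.2531]
orientation: [-3.139, -0.003, 1.97]
ft_force: [1.8, 0.3, -2.5]
finger_gap: 0.715
grip_force: 33.6
```

Call:
{"name": "servo_tool", "arguments": {"plan": [0,-0.025,0,0,0,0,1,0,-0.025,0,0,0,0,1,0,-0.025,0,0,0,0,1,0,-0.025,0,0,0,0,1,0,-0.025,0,0,0,0,1,0,-0.025,0,0,0,0,1,0.004,-0.02,0,0,0,0,1,0.004,-0.015,0,0,0,0,1,0,-0.009,0,0,0,0,1,0,0,0,0,0,0,1,0,0,0,0,0,0,1]}}

```text
time: 5.9
position: [0.4591, -0.3754, 0.2539]
orientation: [-3.141, -0.003, 1.97]
ft_force: [0.5, 0.9, -2.5]
finger_gap: 0.718
grip_force: 33.6
```

```bash
python3 - <<'E'
from h import *
im=get_image("top");a=im[130:250,330:450];b=get_image("scene")[150:270,90:210]
cv2.imwrite("pics/c2.png",cv2.resize(np.hstack([a,b]),(800,400),interpolation=cv2.INTER_CUBIC)[:,:,::-1])
E
```

```text
(no output)
```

View pics/c2.png

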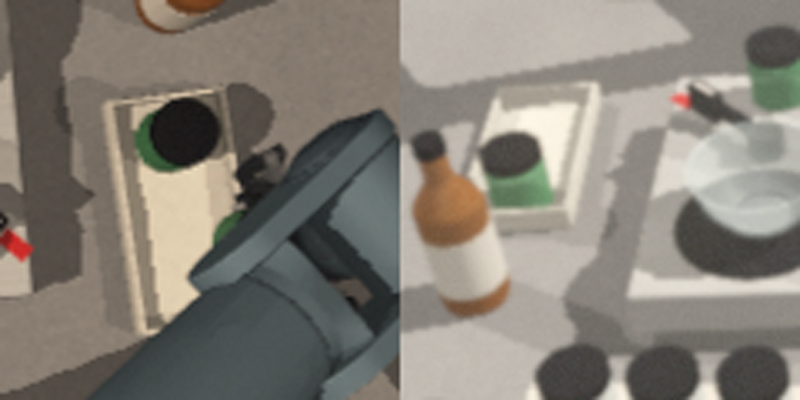

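The jar hangs over the tray's free end, well clear of the fixed jar. I'll lower it.

Call:
{"name": "servo_tool", "arguments": {"plan": [0,0,-0.015,0,0,0,1,0,0,-0.025,0,0,0,1,0,0,-0.025,0,0,0,1,0,0,-0.025,0,0,0,1,0,0,-0.025,0,0,0,1,0,0,-0.025,0,0,0,1,0,0,-0.02,0,0,0,1,0,0,-0.015,0,0,0,1,0,0,-0.012,0,0,0,1,0,0,-0.008,0,0,0,1,0,0,-0.004,0,0,0,1,0,0,0,0,0,0,1]}}

```text
time: 7.0
position: [0.4598, -0.3753, 0.0559]
orientation: [-3.141, -0.001, 1.971]
ft_force: [-0.3, -0.8, -2.0]
finger_gap: 0.718
grip_force: 33.6
```

Call:
{"name": "servo_tool", "arguments": {"plan": [0,0,-0.002,0,0,0,1,0,0,-0.001,0,0,0,1,0,0,0,0,0,0,1]}}

```text
time: 7.25
position: [0.4602, -0.3761, 0.054]
orientation: [3.141, 0.001, 1.971]
ft_force: [0.4, 0.1, -2.4]
finger_gap: 0.717
grip_force: 33.6
```

Call:
{"name": "servo_tool", "arguments": {"plan": [0,0,-0.001,0,0,0,1,0,0,-0.001,0,0,0,1,0,0,-0.001,0,0,0,1,0,0,0,0,0,0,1]}}

```text
time: 7.58
position: [0.46, -0.376, 0.0508]
orientation: [3.142, 0.0, 1.971]
ft_force: [-1.2, 0.2, 2.0]
finger_gap: 0.721
grip_force: 33.5
```

Call:
{"name": "servo_tool", "arguments": {"plan": [0,0,-0.001,0,0,0,1,0,0,0,0,0,0,1]}}

```text
time: 7.75
position: [0.4601, -0.3761, 0.0508]
orientation: [-3.141, 0.0, 1.971]
ft_force: [-4.6, 2.3, 9.0]
finger_gap: 0.724
grip_force: 34.3
```

Call:
{"name": "servo_tool", "arguments": {"plan": [0,0,0.001,0,0,0,1,0,0,0,0,0,0,-0.5,0,0,0,0,0,0,-0.7,0,0,0,0,0,0,-1,0,0,0,0,0,0,-1,0,0,0,0,0,0,-1,0,0,0,0,0,0,-1]}}

```text
time: 8.33
position: [0.4599, -0.3758, 0.0503]
orientation: [3.142, 0.0, 1.97]
ft_force: [0.5, 0.2, -0.4]
finger_gap: 1.0
grip_force: 0.0
```

Call:
{"name": "servo_tool", "arguments": {"plan": [0,0,0.01,0,0,0,-1,0,0,0.02,0,0,0,-1,0,0,0.025,0,0,0,-1,0,0,0.03,0,0,0,-1,0,0,0.03,0,0,0,-1,0,0,0.03,0,0,0,-1,0,0,0.03,0,0,0,1,0,0,0.025,0,0,0,1,0,0,0,0,0,0,1]}}

```text
time: 9.08
position: [0.4618, -0.3779, 0.2583]
orientation: [3.138, 0.012, 1.971]
ft_force: [0.1, -0.7, 1.5]
finger_gap: 0.6
grip_force: 0.0
```

Call:
{"name": "servo_tool", "arguments": {"plan": [0.0041,0.0302,0,0,0,2,1,0.0041,0.0302,0,0,0,2,1,0.0041,0.0302,0,0,0,2,1,0.0041,0.0302,0,0,0,2,1,0.0041,0.0302,0,0,0,2,1,0.0041,0.0302,0,0,0,2,1,0.0041,0.0302,0,0,0,2,1,0.0041,0.0302,0,0,0,2,1,0.0041,0.0302,0,0,0,2,1,0.0041,0.0302,0,0,0,2,1,0.0041,0.0302,0,0,0,2,1,0.0041,0.0302,0,0,0,2,1]}}

```text
time: 10.08
position: [0.5087, -0.0117, 0.2504]
orientation: [3.142, 0.0, 2.391]
ft_force: [-0.1, 0.4, 0.9]
finger_gap: -0.003
grip_force: 0.0
```

Call:
{"name": "servo_tool", "arguments": {"plan": [0.0041,0.0302,0,0,0,2,1,0,0,0,0,0,0,1,0,0,-0.03,0,0,0,1,0,0,-0.03,0,0,0,1,0,0,-0.03,0,0,0,1,0,0,-0.02,0,0,0,1,0,0,0,0,0,0,1,0,0,0,0,0,0,1]}}

```text
time: 10.75
position: [0.5124, 0.0168, 0.1397]
orientation: [-3.14, -0.002, 2.424]
ft_force: [0.1, 0.7, 1.1]
finger_gap: 0.003
grip_force: 0.0
```

```bash
python3 - <<'E'
from h import *
a=get_image("top")[130:250,330:450];b=get_image("scene")[150:270,160:320]
cv2.imwrite("pics/c3.png",cv2.resize(np.hstack([a,b]),(800,343),interpolation=cv2.INTER_CUBIC)[:,:,::-1])
E
```

```text
(no output)
```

View pics/c3.png

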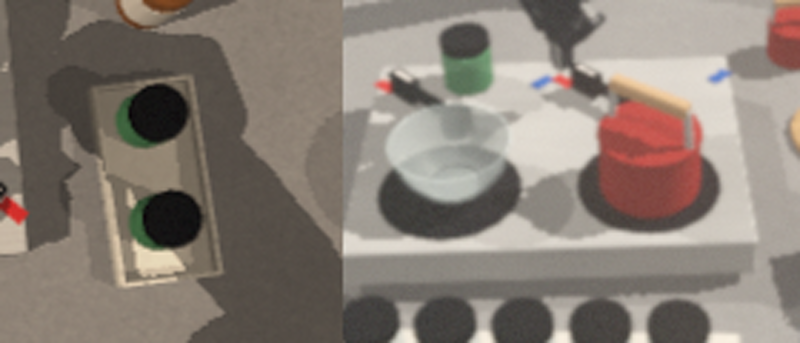

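The jar stands upright in the tray. The shut fingers are beside the left lever on its on side. Next I'll work out the sweep increments.

```bash
python3 - <<'E'
import numpy as np
pv=np.array([.5472,.112]);P=np.array([.513,.0165])
for a,d in [(.85,.022)]+[(.85-.1*i,.022) for i in range(1,17)]:
    Q=pv+.094*np.array([-np.cos(a),-np.sin(a)])+d*np.array([np.sin(a),-np.cos(a)])
    print(round(a,2),np.round(Q,4),np.round(Q-P,4));P=Q
E
```

```text
0.85 [0.5017 0.0269] [-0.0113  0.0104]
0.75 [0.4934 0.0318] [-0.0083  0.005 ]
0.65 [0.4857 0.0376] [-0.0077  0.0058]
0.55 [0.4786 0.0441] [-0.0071  0.0065]
0.45 [0.4721 0.0513] [-0.0064  0.0072]
0.35 [0.4664 0.0591] [-0.0057  0.0078]
0.25 [0.4616 0.0674] [-0.0049  0.0083]
0.15 [0.4575 0.0762] [-0.004   0.0088]
0.05 [0.4544 0.0853] [-0.0031  0.0091]
-0.05 [0.4522 0.0947] [-0.0022  0.0094]
-0.15 [0.451  0.1043] [-0.0013  0.0096]
-0.25 [0.4507 0.1139] [-0.0003  0.0096]
-0.35 [0.4514 0.1236] [0.0007 0.0096]
-0.45 [0.453  0.1331] [0.0016 0.0095]
-0.55 [0.4556 0.1424] [0.0026 0.0093]
-0.65 [0.4591 0.1514] [0.0035 0.009 ]
-0.75 [0.4634 0.16  ] [0.0044 0.0086]
```

Call:
{"name": "servo_tool", "arguments": {"plan": [0,0,-0.02,0,0,0,1,0,0,-0.018,0,0,0,1,0,0,-0.01,0,0,0,1,0,0,0,0,0,0,1,0,0,0,0,0,0,1]}}

```text
time: 11.27
position: [0.5137, 0.0168, 0.0932]
orientation: [3.141, 0.001, 2.424]
ft_force: [1.0, -0.2, 0.3]
finger_gap: 0.002
grip_force: 0.0
```

Call:
{"name": "servo_tool", "arguments": {"plan": [-0.006,0.005,0,0,0,0,1,-0.006,0.005,0,0,0,0,1,-0.0083,0.005,0,0,0,-5.7,1,-0.0077,0.0058,0,0,0,-5.7,1,-0.0071,0.0065,0,0,0,-5.7,1,-0.0064,0.0072,0,0,0,-5.7,1,-0.0057,0.0078,0,0,0,-5.7,1]}}

```text
time: 11.85
position: [0.4661, 0.0595, 0.0936]
orientation: [3.139, 0.002, 1.922]
ft_force: [0.7, -1.2, 0.6]
finger_gap: -0.0
grip_force: 0.7
```

Call:
{"name": "servo_tool", "arguments": {"plan": [-0.0049,0.0083,0,0,0,-5.7,1,-0.004,0.0088,0,0,0,-5.7,1,-0.0031,0.0091,0,0,0,-5.7,1,-0.0022,0.0094,0,0,0,-5.7,1,-0.0013,0.0096,0,0,0,-5.7,1,-0.0003,0.0096,0,0,0,-5.7,1]}}

```text
time: 12.35
position: [0.4497, 0.1149, 0.0931]
orientation: [3.14, -0.0, 1.325]
ft_force: [0.0, -0.1, 0.4]
finger_gap: 0.0
grip_force: 0.0
```

Call:
{"name": "servo_tool", "arguments": {"plan": [0.0007,0.0096,0,0,0,-5.7,1,0.0016,0.0095,0,0,0,-5.7,1,0.0026,0.0093,0,0,0,-5.7,1,0.0035,0.009,0,0,0,-5.7,1,0,0,0,0,0,0,1,0,0,0,0,0,0,1]}}

```text
time: 12.85
position: [0.4584, 0.1518, 0.0929]
orientation: [3.141, -0.001, 0.936]
ft_force: [0.1, 0.1, -0.6]
finger_gap: -0.001
grip_force: 0.0
```

Call:
{"name": "servo_tool", "arguments": {"plan": [0.0022,0.0043,0,0,0,-2.5,1,0.0022,0.0043,0,0,0,-2.5,1,0,0,0,0,0,0,1]}}

```text
time: 13.1
position: [0.463, 0.16, 0.0927]
orientation: [3.141, -0.0, 0.846]
ft_force: [1.1, -0.4, -0.3]
finger_gap: -0.001
grip_force: 0.0
```

Call:
{"name": "servo_tool", "arguments": {"plan": [0.0012,0.0013,0,0,0,0,1,0.0012,0.0013,0,0,0,0,1,0,0,0,0,0,0,1]}}

```text
time: 13.35
position: [0.4653, 0.1624, 0.0923]
orientation: [-3.142, 0.0, 0.846]
ft_force: [-0.0, 0.3, -0.2]
finger_gap: 0.001
grip_force: 0.0
```

Call:
{"name": "servo_tool", "arguments": {"plan": [-0.006,-0.007,0,0,0,0,1,0,-0.005,0.02,0,0,0,1,0,0,0.03,0,0,0,1,0,0,0.035,0,0,0,1,0,0,0.035,0,0,0,1,0,0,0.035,0,0,0,1,0,-0.03,0.03,0,0,0,1,0,-0.035,0.02,0,0,0,1,0,-0.035,0,0,0,0,-1,0,-0.035,0,0,0,0,-1,0,0,0,0,0,0,-1]}}

```text
time: 14.27
position: [0.4589, 0.0113, 0.2972]
orientation: [3.139, 0.001, 0.839]
ft_force: [-1.2, -0.7, -0.8]
finger_gap: 0.421
grip_force: 0.0
```

```bash
python3 - <<'E'
from h import *
a=get_image("top")[100:260,150:350];b=get_image("scene")[150:270,170:320]
cv2.imwrite("pics/c4.png",np.hstack([cv2.resize(a,(400,320),interpolation=2),cv2.resize(b,(400,320),interpolation=2)])[:,:,::-1])
# reproject expected off-lever grip
for t in(.75,.85): 
  q=p([.5472-.094*np.cos(t),.112+.094*np.sin(t),.097]);print(((q[0]-150)*2,(q[1]-100)*2))
E
```

```text
(np.float64(111.27983856480216), np.float64(205.91518523466522))
(np.float64(106.8000962672545), np.float64(201.46081911800985))
```

View pics/c4.png

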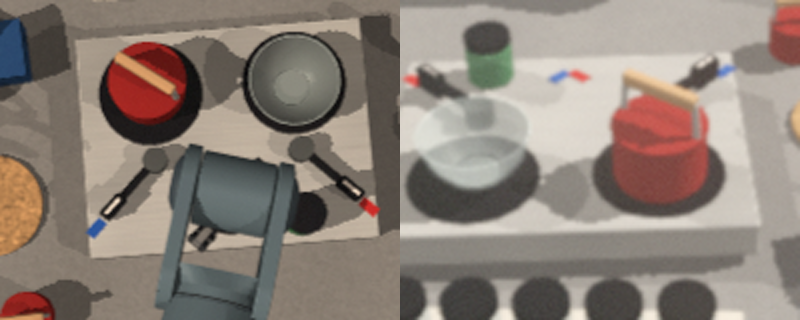

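The lever now lies over the blue mark, grip at (113,205) in the left crop against the predicted stop at (111,206). Now the pot.

Call:
{"name": "servo_tool", "arguments": {"plan": [0.025,0.0136,0,0,0,1.1,-1,0.025,0.0136,0,0,0,1.1,-1,0.025,0.0136,0,0,0,1.1,-1,0.025,0.0136,0,0,0,1.1,-1,0.025,0.0136,0,0,0,1.1,-1,0.025,0.0136,0,0,0,1.1,-1,0.025,0.0136,0,0,0,1.1,-1,0.024,0.014,0,0,0,1.1,-1,0,0,0,0,0,0,-1,0,0,0,0,0,0,-1]}}

```text
time: 15.2
position: [0.6581, 0.1272, 0.2953]
orientation: [-3.14, 0.001, 1.001]
ft_force: [-0.7, 0.1, 1.0]
finger_gap: 0.998
grip_force: 0.0
```

Call:
{"name": "servo_tool", "arguments": {"plan": [0,0,-0.025,0,0,0,-1,0,0,-0.025,0,0,0,-1,0,0,-0.025,0,0,0,-1,0,0,-0.02,0,0,0,-1,0,0,-0.013,0,0,0,-1,0,0,0,0,0,0,-1,0,0,0,0,0,0,-1]}}

```text
time: 15.78
position: [0.6578, 0.1254, 0.1888]
orientation: [-3.141, 0.0, 0.999]
ft_force: [0.2, -0.9, 1.0]
finger_gap: 1.002
grip_force: 0.0
```

Call:
{"name": "servo_tool", "arguments": {"plan": [0,-0.005,0,0,0,0,-1,0,0,0,0,0,0,0,0,0,0,0,0,0,0.3,0,0,0,0,0,0,0.45,0,0,0,0,0,0,0.55,0,0,0,0,0,0,1,0,0,0,0,0,0,1,0,0,0,0,0,0,1,0,0,0,0,0,0,1,0,0,0,0,0,0,1], "squeeze": 70}}

```text
time: 16.62
position: [0.6587, 0.1202, 0.1891]
orientation: [3.141, -0.0, 0.998]
ft_force: [1.9, -2.1, 2.5]
finger_gap: 0.175
grip_force: 70.0
```

Call:
{"name": "servo_tool", "arguments": {"plan": [0,0,0.003,0,0,0,1,0,0,0.005,0,0,0,1,0,0,0.008,0,0,0,1,0,0,0.012,0,0,0,1,0,0,0.015,0,0,0,1,0,0,0.015,0,0,0,1,0,0,0.015,0,0,0,1,0,0,0.012,0,0,0,1,0,0,0.008,0,0,0,1,0,0,0.003,0,0,0,1,0,0,0,0,0,0,1,0,0,0,0,0,0,1]}}

```text
time: 17.62
position: [0.658, 0.1203, 0.2841]
orientation: [-3.141, 0.001, 0.998]
ft_force: [-0.4, -0.4, -4.4]
finger_gap: 0.17
grip_force: 69.2
```

```bash
python3 - <<'E'
from h import *
a=get_image("top")[80:240,80:280];b=get_image("scene")[110:270,200:400]
cv2.imwrite("pics/c5.png",np.hstack([cv2.resize(a,(400,320),interpolation=2),cv2.resize(b,(400,320),interpolation=2)])[:,:,::-1])
s=env.read_state();print(s["position"],s["ft_force"],s["ft_torque"])
E
```

```text
[0.65774665 0.12029395 0.28328135] [ 0.14962794 -1.49869407 -4.97368393] [-0.0364499  -0.00010567  0.02699231]
```

View pics/c5.png

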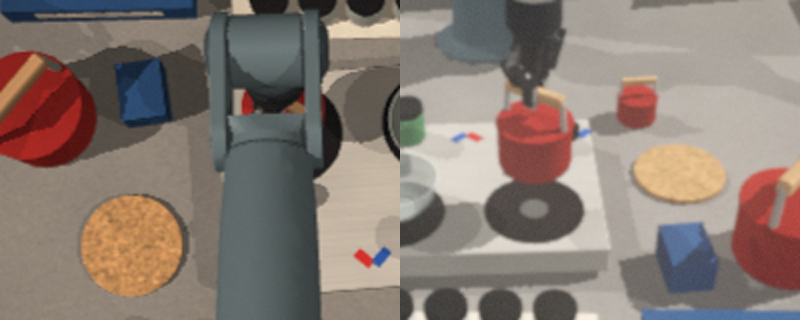

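The pot hangs level above the ring. I'll carry it to over the trivet.

Call:
{"name": "servo_tool", "arguments": {"plan": [-0.003,0.0045,0,0,0,0,1,-0.006,0.009,0,0,0,0,1,-0.009,0.0136,0,0,0,0,1,-0.011,0.0167,0,0,0,0,1,-0.011,0.0167,0,0,0,0,1,-0.011,0.0167,0,0,0,0,1,-0.011,0.0167,0,0,0,0,1,-0.011,0.0167,0,0,0,0,1,-0.011,0.0167,0,0,0,0,1,-0.011,0.0167,0,0,0,0,1,-0.011,0.0167,0,0,0,0,1,-0.011,0.0167,0,0,0,0,1]}}

```text
time: 18.72
position: [0.5393, 0.2997, 0.2847]
orientation: [-3.141, -0.0, 0.999]
ft_force: [0.9, 0.1, -5.2]
finger_gap: 0.173
grip_force: 69.2
```

Call:
{"name": "servo_tool", "arguments": {"plan": [-0.011,0.0167,0,0,0,0,1,-0.011,0.0167,0,0,0,0,1,-0.011,0.0165,0,0,0,0,1,-0.009,0.0136,0,0,0,0,1,-0.006,0.009,0,0,0,0,1,-0.0025,0.004,0,0,0,0,1,0,0,0,0,0,0,1,0,0,0,0,0,0,1,0,0,0,0,0,0,1]}}

```text
time: 19.47
position: [0.4912, 0.3736, 0.2847]
orientation: [3.141, 0.0, 0.998]
ft_force: [0.1, -0.8, -3.9]
finger_gap: 0.178
grip_force: 69.2
```

Call:
{"name": "servo_tool", "arguments": {"plan": [0,0,-0.006,0,0,0,1,0,0,-0.012,0,0,0,1,0,0,-0.016,0,0,0,1,0,0,-0.018,0,0,0,1,0,0,-0.018,0,0,0,1,0,0,-0.018,0,0,0,1,0,0,-0.016,0,0,0,1,0,0,-0.014,0,0,0,1,0,0,-0.012,0,0,0,1,0,0,-0.008,0,0,0,1,0,0,-0.003,0,0,0,1,0,0,0,0,0,0,1]}}

```text
time: 20.47
position: [0.4906, 0.374, 0.143]
orientation: [-3.141, 0.001, 0.998]
ft_force: [-0.5, 0.2, -4.8]
finger_gap: 0.174
grip_force: 69.1
```

Call:
{"name": "servo_tool", "arguments": {"plan": [0,0,-0.001,0,0,0,1,0,0,-0.001,0,0,0,1,0,0,0,0,0,0,1]}}

```text
time: 20.72
position: [0.4913, 0.3745, 0.1426]
orientation: [3.141, -0.001, 0.998]
ft_force: [-0.3, 0.1, -4.4]
finger_gap: 0.173
grip_force: 69.1
```

```bash
python3 - <<'E'
from h import *
a=get_image("top")[150:270,90:240];b=get_image("scene")[130:250,270:420]
cv2.imwrite("pics/c6.png",np.hstack([cv2.resize(a,(400,320),interpolation=2),cv2.resize(b,(400,320),interpolation=2)])[:,:,::-1])
E
```

```text
(no output)
```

View pics/c6.png

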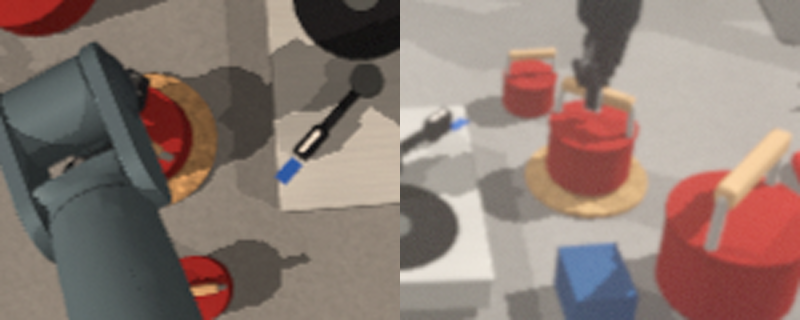

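The pot is about centred over the trivet: pot columns 547–634 and trivet 525–648 in the right crop. I'll lower it to contact.

Call:
{"name": "servo_tool", "arguments": {"plan": [0,0,-0.001,0,0,0,1,0,0,-0.001,0,0,0,1,0,0,0,0,0,0,1]}}

```text
time: 21.07
position: [0.4907, 0.3742, 0.1396]
orientation: [-3.141, 0.0, 0.998]
ft_force: [-0.2, -0.7, -5.2]
finger_gap: 0.175
grip_force: 69.1
```

Call:
{"name": "servo_tool", "arguments": {"plan": [0,0,-0.001,0,0,0,1,0,0,0,0,0,0,1]}}

```text
time: 21.23
position: [0.4911, 0.3743, 0.1391]
orientation: [3.141, -0.0, 0.998]
ft_force: [-0.8, -0.5, -2.2]
finger_gap: 0.175
grip_force: 69.4
```

Call:
{"name": "servo_tool", "arguments": {"plan": [0,0,-0.0008,0,0,0,1,0,0,0,0,0,0,1]}}

```text
time: 21.4
position: [0.4912, 0.3743, 0.139]
orientation: [3.141, -0.0, 0.998]
ft_force: [-2.4, -1.0, 2.9]
finger_gap: 0.171
grip_force: 70.2
```

Call:
{"name": "servo_tool", "arguments": {"plan": [0,0,0,0,0,0,0.6,0,0,0,0,0,0,0.3,0,0,0,0,0,0,-0.2,0,0,0,0,0,0,-1,0,0,0,0,0,0,-1,0,0,0,0,0,0,-1,0,0,0,0,0,0,-1,0,0,0,0,0,0,-1]}}

```text
time: 22.07
position: [0.4909, 0.3742, 0.138]
orientation: [3.142, -0.0, 0.998]
ft_force: [0.6, -0.3, 1.5]
finger_gap: 1.003
grip_force: 0.0
```

Call:
{"name": "servo_tool", "arguments": {"plan": [0,0,0.01,0,0,0,-1,0,0,0.02,0,0,0,-1,0,0,0.025,0,0,0,-1,0,0,0.025,0,0,0,-1,0,0,0.03,0,0,0,-1,0,0,0.03,0,0,0,-1,-0.02,0.02,0.02,0,0,0,-1,-0.03,0.03,0,0,0,0,-1,-0.03,0.03,0,0,0,0,-1,-0.03,0.03,0,0,0,0,-1,-0.03,0.03,0,0,0,0,-1,0,0,0,0,0,0,-1]}}

```text
time: 23.07
position: [0.3478, 0.516, 0.2991]
orientation: [-3.139, -0.001, 1.005]
ft_force: [1.4, -0.2, -0.3]
finger_gap: 0.997
grip_force: 0.0
```

Call:
{"name": "servo_tool", "arguments": {"plan": [-0.03,0.03,0,0,0,0,-1,-0.03,0.03,0,0,0,0,-1,-0.03,0.03,0,0,0,0,-1,-0.03,0.03,0,0,0,0,-1,0,0,0,0,0,0,-1,0,0,0,0,0,0,-1]}}

```text
time: 23.57
position: [0.2335, 0.6309, 0.2985]
orientation: [3.141, -0.0, 1.002]
ft_force: [-0.0, 0.3, -0.8]
finger_gap: 0.999
grip_force: 0.0
```

```bash
python3 - <<'E'
from h import *
im=get_image("top");hsv=cv2.cvtColor(im,cv2.COLOR_RGB2HSV);H,S,V=[hsv[...,i].astype(int) for i in range(3)]
m=((H>8)&(H<22)&(S>60)&(S<190)&(V>150)).astype(np.uint8)
for t in(0,):
    u,v=p([.491,.374,.145]);print(u,v)
cv2.imwrite("pics/c7.png",cv2.resize(im,(800,600),interpolation=2)[:,:,::-1])
E
```

```text
134.99009611181356 198.83735980920923
```

View pics/c7.png

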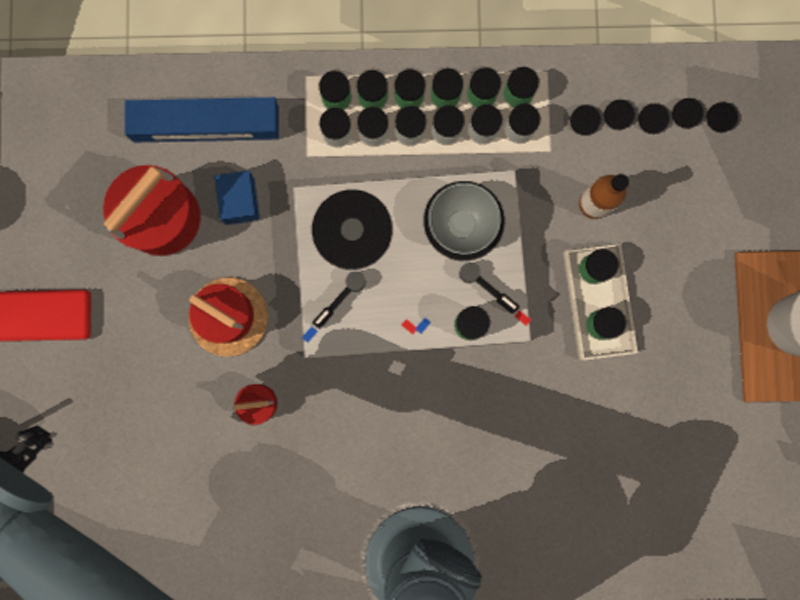

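The end state looks right: jar in the tray, left lever over blue, right lever over red, bystanders unmoved. I'll check how well the pot is centred numerically.

```bash
python3 - <<'E'
from h import *
s=.64
im=get_image("top");hsv=cv2.cvtColor(im,cv2.COLOR_RGB2HSV);H,S,V=[hsv[...,i].astype(int) for i in range(3)]
def reg(m,box):
    x0,y0,x1,y1=[int(b*s) for b in box];k=np.zeros(m.shape,np.uint8);k[y0:y1,x0:x1]=m[y0:y1,x0:x1]
    return max(cv2.findContours(k,0,1)[0],key=cv2.contourArea)
c=reg(((H<6)|(H>174))&(S>150)&(V>60),(180,270,276,362));(u,v),r=cv2.minEnclosingCircle(c)
print("lid",np.round(w(u,v,.085),4),r*(1.5487-.085)/492)
x,y,ww,hh=cv2.boundingRect(c);print(x,y,ww,hh)
# predicted outline of pot for candidate centres, compare mask bbox
for cx,cy in((.491,.374),(.491,.369),(.486,.372)):
    q=np.array([p([cx+.057*np.cos(t),cy+.057*np.sin(t),z]) for t in np.linspace(0,6.28,90) for z in(.012,.085)])
    print(cx,cy,q.min(0).round(1),(q.max(0)-q.min(0)).round(1))
c=reg((V>185)&(S<150)&(H<25),(185,285,250,335));R=cv2.minAreaRect(c);print("bar",w(*R[0],.145),R)
E
```

```text
lid [0.4891 0.3699 0.085 ] 0.06042341165542602
121 182 41 37
0.491 0.374 [120.6 181.4] [42.5 38.9]
0.491 0.369 [122.3 181.4] [42.4 38.9]
0.486 0.372 [121.3 183.1] [42.5 38.8]
bar [0.49078707 0.37381055 0.145     ] ((135.05618286132812, 198.9101104736328), (31.587936401367188, 4.239991664886475), 32.00538635253906)
```

The bar is at (0.491, 0.374), matching the trivet centre (0.490, 0.374).

```bash
python3 -c "
from cell import ticket;print(ticket.hand_in())"
```

```text
the job is handed in; nothing more can be done
None
```

I've handed the job in after about 24 s of robot time: the jar stands upright in the tray, the left lever rests over its off mark, the pot is on the trivet centred to within a few mm, the bowl's ring is still on, and the bystanders look unmoved in the final picture.

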